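Click the spray gun's pattern dial round to the flat fan

TASK

The steel spray gun stands in its dock on the shelf: set it for rinsing by flicking its pattern dial round with a fingertip, pushing the lugs on the dial's edge, until the dial has clicked in with the long straight slot (the flat fan) at the pointer on top of the head. Stop at that click without running past it. Do not grip the dial or lift the gun out of its dock, and leave everything else on the shelf as it stands.

Things in the scene. Friction and masses are not known exactly. Their poses are not given: they have to be found in the camera images.
- dock: fixed dock screwed to the shelf: steel plate 110 x 90 mm with a black socket 50 mm across, 54 mm tall. Origin at the centre of its underside; x is the way the gun's barrel points (level), z up.
- gun: stainless steel hose gun, rubber pistol grip upright in the dock's socket, barrel rising from the top of the grip at 45 degrees towards the dock's +x and ending in the round pattern dial. It rests in the socket by its weight (0.75 to 1.1 kg), keyed so that it cannot turn or tip, and would lift straight out. Origin on the dock's axis, 8 mm above the shelf; axes as the dock's.
- dial (a joint): dial angle, rad, growing anticlockwise seen from the front (upper edge moves to the dock's -y). Clicks at every multiple of 0.785, turns endlessly. About 5 N on a lug starts it; pushed well over half a click (0.5 or more) it snaps on to the next and stays there. Slot at the pointer: 3.93 (or -2.36). Starts at 0.785, 1.57 or 2.36 (rarely caught between): four to two clicks short.
- dial_centre (a point): centre of the pattern dial, halfway through its 18 mm thickness, 45 mm ahead of the dock's axis, 219 mm above the shelf; its axis rises at 45 degrees along the dock's +x. A black drum 53 mm across with eight rubber lugs round its edge. Gripping it is barred: the gun must not be touched while the point between the finger pads is within 30 mm of this centre.
- dial_top (a point): fixed point of the gun at the dial's uppermost edge (radius of the lug tips, mid-thickness), 22 mm ahead of the dock's axis, 243 mm up. Lugs are 8 mm wide, 18 mm long along the dial's axis, 6.5 mm proud (tips at 33 mm radius); at a click a 15 mm gap is uppermost, lugs at 22.5, 67.5 ... degrees either side. Highest edge of the gun 249 mm; barrel and pointer behind lie lower.
- dial_slot (a point): the long straight slot (flat fan), 12.5 x 3.4 mm in a small raised steel hood, on the steel face of the dial, 16.5 mm from its axis, lying along the edge. The other seven patterns are round: a small tube, seven pin holes, a ring, one pin hole, a large hole with a grid, four holes, two holes.
- outlet_mark (a point): fixed point of the gun on the dial's face at the uppermost pattern place, in line with the small steel pointer fin that stands up behind the dial's edge: where the slot must come to.
- dropper: small amber glass dropper bottle, closed, 37 mm across and 113 mm tall, standing; origin at the centre of its foot; bystander
- wedge: green silicone wheel wedge, stepped, 130 x 75 mm and 61 mm tall at its thick end; origin at the centre of its underside; bystander
- wax_tin: flat round aluminium wax tin, 84 mm across, 36 mm tall; origin at the centre of its underside; bystander
- brush: round detailing brush lying down, 175 mm long, wooden handle, 29 mm thick; origin on the ferrule, on the shelf; bystander
Mind the look-alikes: they are no part of the job. Leave any pink look-alike of the dock alone.

How it is judged (in metres and radians):
At the end, for the whole second after the job is handed in: The slot on the dial rests within 3 mm of its place at the pointer (about 10 degrees, less than a quarter of a click), the dial is still, and the gun sits down in its dock (within 4 mm) (distance between dial_slot and outlet_mark below 0.003 m and velocity of joint dial between -0.1 and 0.1 rad/s and distance of gun from where it was at the start of the episode below 0.004 m); the robot touches nothing.
It fails at once if the dial ran past the slot (more than 0.5 rad beyond it, either way round) (value of joint dial above 4.427 rad or value of joint dial below -2.856 rad).
It fails at once if the gun was lifted in its dock by more than 10 mm (distance of gun from where it was at the start of the episode above 0.01 m).
It fails at once if the dial was gripped: the gun touched with the point between the finger pads within 30 mm of the dial's centre (contact force between the fingers and gun above 0.5 N and distance between the grasp point and dial_centre below 0.03 m).
It fails at once if a bystander was moved by more than 20 mm (distance of any of dropper, wedge, wax_tin, brush from where it was at the start of the episode above 0.02 m).
It also fails if it takes over 48 s, if anything falls off the work surface, if the arm or the gripper's body presses on something with over 40 N, if the wrist force passes 120 N, or if a joint passes its speed limit or range.

ROBOT

A 6-joint arm with a two-finger parallel gripper is mounted at the origin on the work surface. World frame = base frame: x ahead of the robot, y to its left, z up, the work surface at z = 0. Lengths are in mm, angles in rad, forces in N, time in s.
With the tool pointing down it reaches from about 350 to 875 mm from the base axis. Payload 4.2 kg.
Tool frame: the origin (TCP) lies midway between the tips of the shut fingers; the grasp point (between the pads) lies 19 mm behind it; y points along the fingers, x is the direction in which the jaws open and shut, and the axes are right-handed (so a half turn about y gives the same grasp; the last joint's range is limited). The gripper opens to 85 mm and grips with 20 to 120 N. Pads are 22 mm wide; open, the fingers measure 114 mm over their backs; the gripper's body (76 mm by 85 mm) begins 54 mm behind the grasp point. The pads swing forward as they close: fully open they stand 13 mm farther back than shut.
Start: joints at [1.419, 0.385, 0.008, 0, -1.194, -0.259], TCP at [249.556, 572.993, 231.312] pointing down, gripper open.
Joint ranges: [-3.14, 3.14], [-1.21, 2.06], [-1.07, 1.41], [-3.16, 2.05], [-2.99, -0.16], [-3.1, 3.1]. Speed limits (rad/s): [2.79, 2.79, 3.14, 3.14, 3.14, 3.14].

INTERFACE

Orientations are given as a unit quaternion [x, y, z, w].
In Python, from bench import read_state, get_image, job_done gives the robot as it stands.
- The arm moves only by the tool play_rows, never from a script. Its argument "series" is a list of rows, each a list of 7 numbers: the shift along the tool's x, y, z in m, then the turn, a rotation vector about the tool's x, y, z in rad, then the finger opening in m, from 0 to 0.0854. In form: [[x, y, z, wx, wy, wz, claw], ...]. A call has 1 to 10 rows; each row shifts and turns the pose as measured when the row begins, along the tool's axes as they then stand; what a row does not reach is not made up. A row lasts 1/10 s, in which the tool goes at most 50 mm and 8.59 degrees, less where a joint would pass 70% of its speed; a pose out of reach is approached as far as the arm can. A call with a gripper value outside its range is refused whole. The fingers move at their own pace and stop on an object; the grip force is fixed at half the most. Time passes only in rows, so rows that do not move let the fingers close. It gives the time, the measured TCP pose, the force and the opening at its end, in the units of the state.
- read_state(): the state, without advancing time (a new reading comes with each control period).
- get_image(name): name is "scene" or "top"; returns a dict with "color" (480x640x3 uint8, red, green, blue), "intrinsics" (3x3 intrinsics, pixels), "origin" and "orientation" of the camera in the world. Camera axes: x right, y down, z forward; pixel columns grow to the right and rows downward; lengths in mm; the calibration is good to about 2 mm. A picture is of the moment at which its call begins. There is no depth.
- job_done(): hands the job in, once; it reports no verdict.
The state is a dict: "clock": time; "joints": joint angles; "joint_vel": joint speeds; "joint_efforts": joint torques, N m; "position": TCP position; "ee_rot": TCP orientation; "contact_force": force on the tool from outside, world axes, zero at the start; "wrist_torque": the same for the moment, N m; "gripper_width": finger opening in mm.
Only numpy, scipy, OpenCV 4.12 (cv2) and the standard library are available. Lean on these libraries where they do the work, as an engineer would, in place of code of your own. Each camera call takes 0.05 s, during which the arm holds its last target. There are 200 camera calls.

## Working session

There is one attempt and no reset: what is moved stays moved. The work goes in short steps, Python scripts to look and compute and a tool call to move; the robot and the scene stay as the last step left them, time stands still between calls to the robot, and variables do not carry over. Pictures are saved under pics/ and viewed, about 8 in all and at most 12, crops included, and the job is handed in when it is done.

Besides the shell and the picture viewer there is one more tool, called as name([rows], argument=value, ...), one row to a line, values as JSON. play_rows: Moves the arm, as the interface text tells. Its arguments: {"type":"object","properties":{"series":{"type":"array","items":{"type":"array","items":{"type":"number"}}}},"required":["series"]}

```bash
mkdir -p pics; ls; python3 - <<'E'
from bench import *
import cv2
print(read_state())
for n in("scene","top"):
    g=get_image(n); cv2.imwrite(f"pics/{n}0.png",g["color"][:,:,::-1]); print(n,g["intrinsics"],g["origin"],g["orientation"])
E
```

```text
pics
{'clock': 0.0, 'joints': array([ 1.41860011e+00,  3.85551911e-01,  6.59225607e-03, -5.03679135e-04,
       -1.19399560e+00, -2.58602396e-01]), 'joint_vel': array([ 8.36968826e-04, -2.67362659e-04,  1.18506089e-03, -1.49280665e-05,
        4.44875994e-04, -3.57838463e-04]), 'joint_efforts': array([-1.70599462e-03, -3.92288268e+01,  1.88406676e+01,  4.18607891e+00,
       -4.58289942e-03, -3.75260100e-06]), 'position': array([249.33287819, 572.45925515, 230.21055939]), 'ee_rot': array([ 0.38808893, -0.59104747,  0.59196152, -0.38682221]), 'contact_force': array([ 0.093331  ,  0.41076679, -0.61139514]), 'wrist_torque': array([0.07190304, 0.01919381, 0.01646888]), 'gripper_width': 85.58941985496521}
scene [[470.12421891   0.         316.72778698]
 [  0.         470.12421891 243.61286061]
 [  0.           0.           1.        ]] [1320.05867788  103.95272123  645.73013525] [ 0.60147077  0.6332185  -0.36074326 -0.32730953]
top [[456.57007527   0.         323.48026221]
 [  0.         456.57007527 243.68694538]
 [  0.           0.           1.        ]] [ 423.54398894   26.95969071 1001.75665882] [-0.70574135  0.70578164 -0.03929454  0.04751164]
```

View pics/scene0.png

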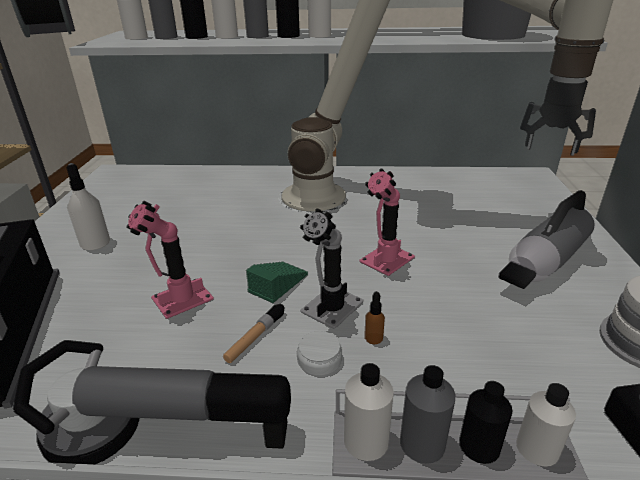

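View pics/top0.png

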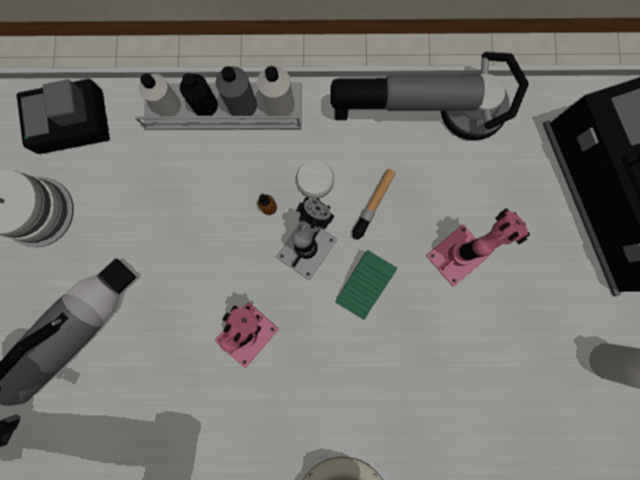

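The scene view shows the steel gun with its dial at about (318,226) and plate at (332,303). The top view shows its plate at about (307,252) and dial at (317,210). The wax tin, dropper, brush and wedge are close round it. I'll enlarge both views.

```bash
python3 - <<'E'
import cv2,numpy as np
a=cv2.imread("pics/scene0.png")[200:332,285:375]; b=cv2.imread("pics/top0.png")[180:290,260:350]
a=cv2.resize(a[:60],None,fx=8,fy=8,interpolation=cv2.INTER_CUBIC)[:, :400] if 0 else cv2.resize(a,(390,572),interpolation=cv2.INTER_CUBIC)
b=cv2.resize(b,(405,495),interpolation=cv2.INTER_CUBIC); b=cv2.copyMakeBorder(b,0,77,0,0,0)
cv2.imwrite("pics/crop1.png",np.hstack([a,b]))
E
```

```text
(no output)
```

View pics/crop1.png

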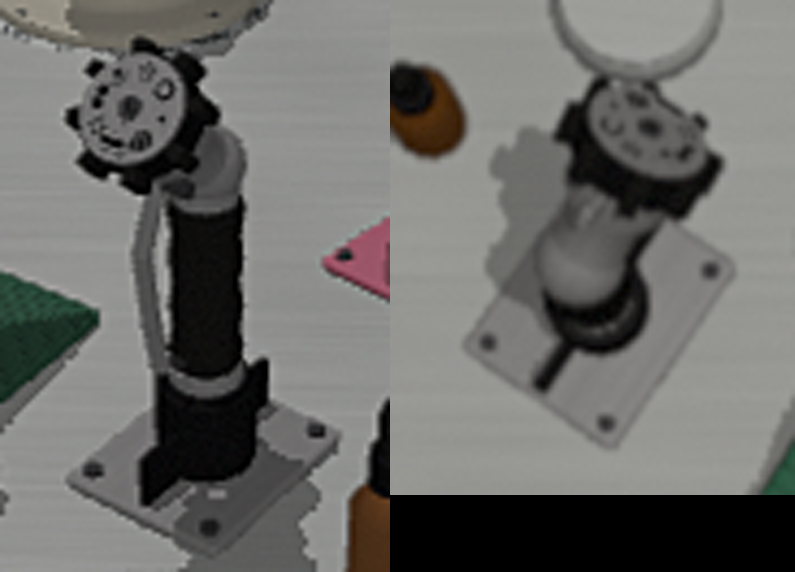

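```bash
cat >h.py <<'E'
import numpy as np,cv2
from scipy.spatial.transform import Rotation as R
from scipy.optimize import least_squares
CAM={"scene":(470.124,316.728,243.613,[1320.05867788,103.95272123,645.73013525],[0.60147077,0.6332185,-0.36074326,-0.32730953]),
"top":(456.57,323.480,243.687,[423.54398894,26.95969071,1001.75665882],[-0.70574135,0.70578164,-0.03929454,0.04751164])}
def proj(n,P):
    f,cx,cy,o,q=CAM[n]; p=R.from_quat(q).inv().apply(np.atleast_2d(P)-o); return p[:,:2]/p[:,2:]*f+[cx,cy]
def dock(p,P): # dock-frame points to world
    c,s=np.cos(p[2]),np.sin(p[2]); P=np.atleast_2d(np.asarray(P,float)); return np.c_[p[0]+c*P[:,0]-s*P[:,1],p[1]+s*P[:,0]+c*P[:,1],P[:,2]]
C=np.array([45,0,219.]); A=np.array([1,0,1])/2**.5; U=np.array([-1,0,1])/2**.5; L=np.array([0,-1.,0])
def rim(t,r,ax=0): # t anticlockwise from top seen from front
    t=np.atleast_1d(t)[:,None]; return C+A*ax+r*(np.cos(t)*U+np.sin(t)*L)
E
python3 - <<'E'
from h import *
# corners: order: back-left(-x,+y), back-right(-x,-y), front-right(+x,-y), front-left
K=lambda x,y:[x*55,y*45,5]
obs=[("top",K(-1,1),(276.7,256.7)),("top",K(-1,-1),(308.9,279.3)),("top",K(1,-1),(336.7,238.9)),
("scene",K(1,-1),(300.7,310.8)),("scene",K(1,1),(332.3,327.6)),("scene",K(-1,1),(363.5,300.9)),
("scene",C+A*9,(285+130/4.333,200+105/4.333)),("top",C+A*9,(260+260/4.5,180+127/4.5))]
f=lambda p:np.concatenate([proj(n,dock(p,P))[0]-o for n,P,o in obs])
s=least_squares(f,[430,60,-.6],x_scale=[1,1,.01]); p=s.x; print(p,np.rad2deg(p[2])); print(f(p).reshape(-1,2).round(1))
g=(proj("scene",dock(p,rim(np.arange(8)*np.pi/4,16.5,10)))-[285,200])*4.333; print("crop pos of patterns CCW from top",g.round())
print(dock(p,[C,C+33*U]).round(1))
E
```

```text
[537.42409322  75.38001277  -0.60882049] -34.882844482372306
[[-1.1 -0.1]
 [ 0.2  0.9]
 [ 1.1  0.2]
 [-1.4  0.4]
 [ 1.2  1.1]
 [ 0.5  0.2]
 [-0.3  1.4]
 [-0.   1. ]]
crop pos of patterns CCW from top [[145.  75.]
 [118.  77.]
 [ 97.  99.]
 [ 94. 127.]
 [111. 146.]
 [138. 144.]
 [159. 122.]
 [162.  93.]]
[[574.3  49.6 219. ]
 [555.2  63.  242.3]]
```

```bash
python3 - <<'E'
import cv2,numpy as np
a=cv2.imread("pics/scene0.png")[206:246,298:338]; b=cv2.imread("pics/top0.png")[190:230,297:337]
z=[cv2.resize(np.clip(i*1.7,0,255).astype(np.uint8),(400,400),interpolation=cv2.INTER_CUBIC) for i in(a,b)]
cv2.imwrite("pics/crop2.png",np.hstack(z))
from h import *
p=[537.4,75.4,-.609]
for n,o in(("scene",(298,206)),("top",(297,190))): print((proj(n,dock(p,rim(np.arange(8)*np.pi/4,16.5,10)))-o)@np.eye(2)*10)
E
```

```text
[[203.78146094 113.25012346]
 [142.44083626 118.77603882]
 [ 94.71634028 168.26126817]
 [ 87.80945457 233.25746435]
 [126.13610982 276.41138352]
 [188.01408622 271.91086754]
 [236.82228369 221.65546175]
 [243.19172225 155.63388718]]
[[168.57828467 229.62572322]
 [236.65414483 255.6343151 ]
 [287.84640604 241.49688057]
 [292.48658683 196.5706122 ]
 [249.23223419 147.40261027]
 [183.12249367 121.7514562 ]
 [131.51952729 134.38927468]
 [124.91348883 178.95800916]]
```

View pics/crop2.png

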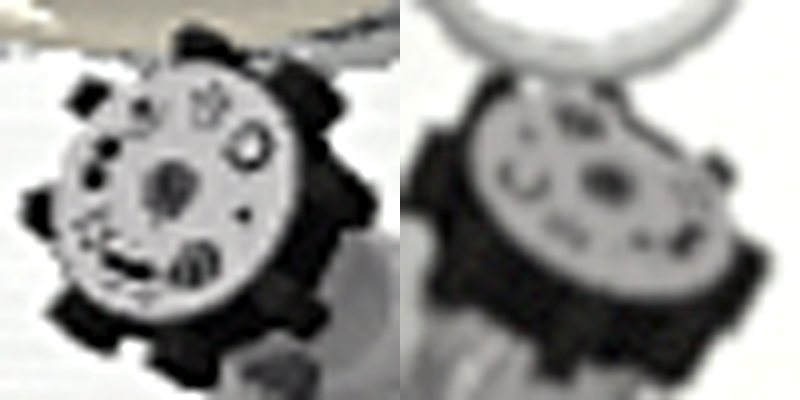

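The dial reads clearly in the enlarged scene crop. The slot is at (130,265), the bottom pattern place, and the others match the predicted places with a constant offset. So the dial stands at 0.785 and needs four clicks anticlockwise.

I'll push with one finger of the open gripper, tilted along the dial's radius, and start by going to a point above the dial.

```bash
cat >>h.py <<'E'
P0=[537.4,75.4,-.609]
def target(Y,u,a=4,tilt=np.pi/4,sgn=None,off=(0,0,0)):
    """pose with the dock+y finger's pad tip at dock-lateral Y, height u along U, axial a; lengths mm"""
    Rz=R.from_euler('z',P0[2]).as_matrix()
    y=Rz@np.array([np.sin(tilt),0,-np.cos(tilt)]); e=Rz@np.array([0,1.,0]); x=sgn*e
    M=np.c_[x,y,np.cross(x,y)]
    tip=dock(P0,C+a*A+u*U+[0,Y,0])[0]+off
    return tip+13*y-42.7*e, R.from_matrix(M)
def rows(T,n,claw=.085,raise_=0):
    from bench import read_state
    s=read_state(); R0=R.from_quat(s["ee_rot"]); d=(T[0]-s["position"])/1000
    w=(R0.inv()*T[1]).as_rotvec()
    print("t",s["clock"],"pos",s["position"].round(1),"F",s["contact_force"].round(1),"d mm",(d*1000).round(1),"rot",w.round(3),"j",s["joints"].round(2))
    for k in range(n):
        Rk=R0*R.from_rotvec(w*k/n); print([float(v) for v in np.r_[Rk.inv().apply(d/n).round(4),(w/n).round(3)]]+[claw])
E
python3 - <<'E'
from h import *
from bench import read_state
s=read_state();print(R.from_quat(s["ee_rot"]).as_matrix().round(2))
for sg in(1,-1): print(sg,(R.from_quat(s["ee_rot"]).inv()*target(25,80,sgn=sg)[1]).as_rotvec(),target(25,80,sgn=sg)[0])
rows(target(25,90,sgn=1),20); rows(target(25,90,sgn=-1),20)
E
```

```text
[[-0.4  -0.    0.92]
 [-0.92 -0.   -0.4 ]
 [ 0.   -1.    0.  ]]
1 [-0.10969112 -2.73102115 -1.13075802] [527.64572219  60.62337606 269.20458146]
-1 [ 0.78248321  0.18853549 -0.07590613] [527.64572219  60.62337606 269.20458146]
t 0.1 pos [249.4 572.5 230.3] F [-0.1 -0.5 -0.3] d mm [ 272.5 -507.9   46. ] rot [-0.11  -2.731 -1.131] j [ 1.42  0.39  0.01 -0.   -1.19 -0.26]
[0.0178, -0.0023, 0.0226, -0.005, -0.137, -0.057, 0.085]
[0.0209, -0.0013, 0.02, -0.005, -0.137, -0.057, 0.085]
[0.0234, -0.0001, 0.0169, -0.005, -0.137, -0.057, 0.085]
[0.0255, 0.0012, 0.0136, -0.005, -0.137, -0.057, 0.085]
[0.027, 0.0026, 0.01, -0.005, -0.137, -0.057, 0.085]
[0.0279, 0.0041, 0.0063, -0.005, -0.137, -0.057, 0.085]
[0.0282, 0.0057, 0.0025, -0.005, -0.137, -0.057, 0.085]
[0.028, 0.0073, -0.0013, -0.005, -0.137, -0.057, 0.085]
[0.0271, 0.0088, -0.0051, -0.005, -0.137, -0.057, 0.085]
[0.0256, 0.0104, -0.0086, -0.005, -0.137, -0.057, 0.085]
[0.0236, 0.0118, -0.0119, -0.005, -0.137, -0.057, 0.085]
[0.021, 0.0131, -0.0149, -0.005, -0.137, -0.057, 0.085]
[0.018, 0.0143, -0.0175, -0.005, -0.137, -0.057, 0.085]

[... 919 characters left out ...]
85]
[0.0163, 0.0045, 0.0235, 0.039, 0.009, -0.004, 0.085]
[0.016, 0.0055, 0.0234, 0.039, 0.009, -0.004, 0.085]
[0.0158, 0.0065, 0.0233, 0.039, 0.009, -0.004, 0.085]
[0.0156, 0.0075, 0.0232, 0.039, 0.009, -0.004, 0.085]
[0.0153, 0.0084, 0.023, 0.039, 0.009, -0.004, 0.085]
[0.0151, 0.0094, 0.0228, 0.039, 0.009, -0.004, 0.085]
[0.0148, 0.0103, 0.0226, 0.039, 0.009, -0.004, 0.085]
[0.0145, 0.0113, 0.0223, 0.039, 0.009, -0.004, 0.085]
[0.0143, 0.0122, 0.022, 0.039, 0.009, -0.004, 0.085]
[0.014, 0.0131, 0.0216, 0.039, 0.009, -0.004, 0.085]
[0.0138, 0.014, 0.0212, 0.039, 0.009, -0.004, 0.085]
[0.0135, 0.0149, 0.0208, 0.039, 0.009, -0.004, 0.085]
[0.0133, 0.0157, 0.0203, 0.039, 0.009, -0.004, 0.085]
```

play_rows([
  [0,-0.04,0,0,0,0,0.085],
  [0,-0.04,0,0,0,0,0.085],
  [0,-0.04,0,0,0,0,0.085],
  [0.02,-0.02,0.025,0,0,0,0.085],
  [0.026,0,0.035,0,0,0,0.085],
  [0.026,0,0.035,0,0,0,0.085],
  [0.026,0,0.035,0,0,0,0.085],
  [0.026,0,0.035,0,0,0,0.085],
  [0.026,0,0.035,0,0,0,0.085],
  [0.026,0,0.035,0,0,0,0.085],
])

```text
clock: 1.1
position: [395.7, 311.6, 370.5]
ee_rot: [0.395, -0.586, 0.593, -0.385]
contact_force: [1.2, 0.3, -0.1]
gripper_width: 85.1
```

```bash
python3 -c "
from h import *
rows(target(25,110,sgn=-1),10)"
```

```text
t 1.1 pos [395.7 311.6 370.5] F [ 1.2  0.3 -0.1] d mm [ 114.5 -238.8  -80. ] rot [ 0.78   0.202 -0.065] j [ 0.99  0.11 -0.02  0.   -1.46  0.18]
[0.0174, 0.0083, 0.0199, 0.078, 0.02, -0.007, 0.085]
[0.0169, 0.01, 0.0195, 0.078, 0.02, -0.007, 0.085]
[0.0164, 0.0116, 0.019, 0.078, 0.02, -0.007, 0.085]
[0.016, 0.0131, 0.0184, 0.078, 0.02, -0.007, 0.085]
[0.0155, 0.0146, 0.0176, 0.078, 0.02, -0.007, 0.085]
[0.0151, 0.0161, 0.0167, 0.078, 0.02, -0.007, 0.085]
[0.0146, 0.0175, 0.0157, 0.078, 0.02, -0.007, 0.085]
[0.0142, 0.0187, 0.0146, 0.078, 0.02, -0.007, 0.085]
[0.0138, 0.0199, 0.0134, 0.078, 0.02, -0.007, 0.085]
[0.0134, 0.021, 0.0121, 0.078, 0.02, -0.007, 0.085]
```

play_rows([
  [0.018,0.008,0.02,0.08,0.02,-0.007,0.085],
  [0.018,0.01,0.02,0.08,0.02,-0.007,0.085],
  [0.017,0.012,0.019,0.08,0.02,-0.007,0.085],
  [0.017,0.013,0.019,0.08,0.02,-0.007,0.085],
  [0.016,0.015,0.018,0.08,0.02,-0.007,0.085],
  [0.016,0.016,0.017,0.08,0.02,-0.007,0.085],
  [0.015,0.018,0.016,0.08,0.02,-0.007,0.085],
  [0.015,0.019,0.015,0.08,0.02,-0.007,0.085],
  [0.014,0.02,0.014,0.08,0.02,-0.007,0.085],
  [0.014,0.02,0.012,0.08,0.02,-0.007,0.085],
])

```text
clock: 2.1
position: [513.1, 53.0, 293.5]
ee_rot: [0.164, -0.322, 0.828, -0.429]
contact_force: [1.1, 0.3, 1.7]
gripper_width: 85.4
```

```bash
python3 -c "
from h import *
rows(target(27,70,sgn=-1),5)"
```

```text
t 2.1 pos [513.1  53.  293.5] F [1.1 0.3 1.7] d mm [ 21.4   5.2 -31.4] rot [-0.046 -0.009  0.001] j [ 0.63 -0.02 -0.9   1.24 -0.83 -0.64]
[-0.0033, 0.0064, -0.0027, -0.009, -0.002, 0.0, 0.085]
[-0.0033, 0.0064, -0.0026, -0.009, -0.002, 0.0, 0.085]
[-0.0033, 0.0064, -0.0026, -0.009, -0.002, 0.0, 0.085]
[-0.0033, 0.0065, -0.0025, -0.009, -0.002, 0.0, 0.085]
[-0.0033, 0.0065, -0.0024, -0.009, -0.002, 0.0, 0.085]
```

play_rows([
  [-0.004,0.007,-0.003,-0.01,-0.002,0,0.085],
  [-0.004,0.007,-0.003,-0.01,-0.002,0,0.085],
  [-0.003,0.007,-0.003,-0.01,-0.002,0,0.085],
  [-0.003,0.006,-0.003,-0.01,-0.002,0,0.085],
  [-0.003,0.006,-0.002,-0.01,0,0,0.085],
  [0,0,0,0,0,0,0.085],
])

```text
clock: 2.7
position: [536.5, 58.7, 257.1]
ee_rot: [0.18, -0.343, 0.818, -0.425]
contact_force: [-0.7, 0.5, 0.1]
gripper_width: 84.7
```

```bash
python3 - <<'E'
from h import *
from bench import get_image
rows(target(27,50,sgn=-1),4)
a=get_image("scene")["color"][150:290,250:390,::-1]; b=get_image("top")["color"][150:290,250:390,::-1]
z=[cv2.resize(np.clip(i*1.4,0,255).astype(np.uint8),(400,400),interpolation=cv2.INTER_CUBIC) for i in(a,b)]
cv2.imwrite("pics/c3.png",np.hstack(z))
from bench import read_state
s=read_state();Rr=R.from_quat(s["ee_rot"]);t=s["position"]+Rr.apply([-42.7,-13,0])
for n in("scene","top"): print(n,(proj(n,[t,t+Rr.apply([0,0,11]),t-Rr.apply([0,0,11])])-[250,150])*400/140)
E
```

```text
t 2.7 pos [536.5  58.7 257.1] F [-0.7  0.5  0.1] d mm [ 9.7 -8.6 -9.1] rot [ 0.011 -0.     0.004] j [ 0.57  0.06 -0.89  1.27 -0.75 -0.65]
[0.0004, 0.0039, 0.0007, 0.003, -0.0, 0.001, 0.085]
[0.0004, 0.0039, 0.0007, 0.003, -0.0, 0.001, 0.085]
[0.0004, 0.0039, 0.0007, 0.003, -0.0, 0.001, 0.085]
[0.0004, 0.0039, 0.0007, 0.003, -0.0, 0.001, 0.085]
scene [[269.16937136 139.9472838 ]
 [261.98595229 133.3771028 ]
 [276.19853307 146.37637617]]
top [[ 99.82323414 200.30569222]
 [106.57723612 186.72596175]
 [ 93.19307806 213.63641567]]
```

View pics/c3.png

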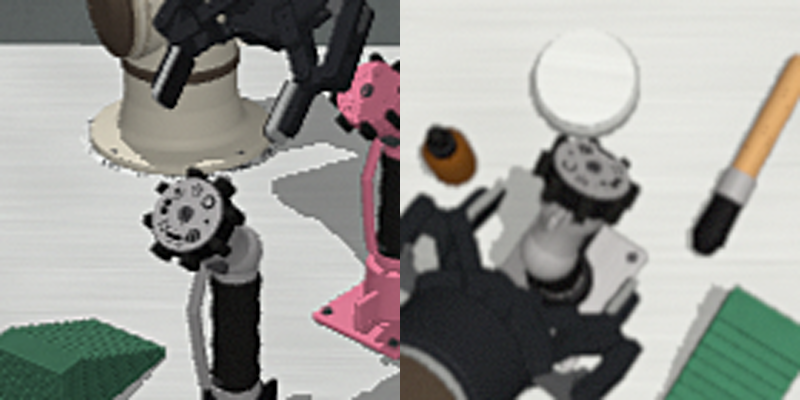

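The finger with the lit pad is at (280,138) on the dial's +y side and about 57 mm up. The predicted tip is (269,140), so they agree. Now lowering it behind the upper right lug.

```bash
python3 -c "
from h import *
rows(target(25,26,sgn=-1),6)"
```

```text
t 2.8 pos [536.1  58.4 257.5] F [-0.5  0.6  0.7] d mm [ 22.9 -19.6 -26.5] rot [ 0.01  -0.     0.004] j [ 0.57  0.06 -0.89  1.27 -0.75 -0.65]
[0.0005, 0.0066, 0.0005, 0.002, -0.0, 0.001, 0.085]
[0.0005, 0.0066, 0.0005, 0.002, -0.0, 0.001, 0.085]
[0.0005, 0.0066, 0.0005, 0.002, -0.0, 0.001, 0.085]
[0.0005, 0.0066, 0.0004, 0.002, -0.0, 0.001, 0.085]
[0.0005, 0.0066, 0.0004, 0.002, -0.0, 0.001, 0.085]
[0.0005, 0.0067, 0.0004, 0.002, -0.0, 0.001, 0.085]
```

play_rows([
  [0.001,0.007,0.001,0.002,0,0.001,0.085],
  [0.001,0.007,0.001,0.002,0,0.001,0.085],
  [0,0.007,0,0.002,0,0,0.085],
  [0,0.007,0,0.002,0,0,0.085],
  [0,0.006,0,0.002,0,0,0.085],
  [0,0.006,0,0,0,0,0.085],
  [0,0,0,0,0,0,0.085],
])

```text
clock: 3.5
position: [560.2, 41.9, 232.9]
ee_rot: [0.175, -0.338, 0.819, -0.43]
contact_force: [0.3, 0.3, 0.4]
gripper_width: 84.7
```

```bash
cat >>h.py <<'E'
def where():
    from bench import read_state
    s=read_state();Rr=R.from_quat(s["ee_rot"]);t=s["position"]+Rr.apply([-42.7,-13,0])
    d=R.from_euler('z',-P0[2]).apply(t-[P0[0],P0[1],0])-C
    print("t",s["clock"].__round__(2),"Y %.1f u %.1f a %.1f"%(d[1],d@U,d@A),"F dock",R.from_euler('z',-P0[2]).apply(s["contact_force"]).round(1))
E
python3 -c "
from h import *
where();rows(target(25,26,sgn=-1),1)"
```

```text
t 3.5 Y 28.2 u 28.1 a 4.7 F dock [0.1 0.4 0.4]
t 3.5 pos [560.2  41.9 232.9] F [0.3 0.3 0.4] d mm [-1.2 -3.1 -1.9] rot [-0.004 -0.001 -0.005] j [ 0.43  0.11 -0.92  1.49 -0.66 -0.77]
[0.0033, 0.0019, -0.0008, -0.004, -0.001, -0.005, 0.085]
```

play_rows([
  [0.004,0.002,0,0,0,0,0.085],
  [0.004,0.001,0,0,0,0,0.085],
  [0.004,0,0,0,0,0,0.085],
  [0.004,0,0,0,0,0,0.085],
])

```text
clock: 3.9
position: [553.6, 30.1, 232.4]
ee_rot: [0.174, -0.339, 0.817, -0.433]
contact_force: [2.1, 6.1, 1.1]
gripper_width: 84.8
```

```bash
python3 -c "
from h import *
where()"
```

```text
t 3.9 Y 14.6 u 27.2 a 5.3 F dock [-1.7  6.3  1.1]
```

play_rows([
  [0.004,0,0,0,0,0,0.085],
  [0.004,0,0,0,0,0,0.085],
  [0.004,-0.001,0,0,0,0,0.085],
  [0.003,0,0,0,0,0,0.085],
  [0.002,0,0,0,0,0,0.085],
])

```text
clock: 4.4
position: [542.2, 15.9, 233.9]
ee_rot: [0.174, -0.339, 0.816, -0.434]
contact_force: [-0.2, 0.0, -0.4]
gripper_width: 85.1
```

```bash
python3 -c "
from h import *
where()"
```

```text
t 4.4 Y -3.6 u 29.2 a 5.5 F dock [-0.2 -0.1 -0.4]
```

play_rows([
  [0,-0.007,0,0,0,0,0.085],
  [0,-0.007,0,0,0,0,0.085],
  [-0.01,-0.004,0,0,0,0,0.085],
  [-0.011,0,-0.001,0,0,0,0.085],
  [-0.01,0,0,0,0,0,0.085],
  [0,0,0,0,0,0,0.085],
])

```text
clock: 5.0
position: [546.7, 44.5, 244.9]
ee_rot: [0.174, -0.338, 0.819, -0.429]
contact_force: [-0.2, -0.3, -0.6]
gripper_width: 84.9
```

```bash
cat >>h.py <<'E'
def snap(name):
    from bench import get_image
    a=get_image("scene")["color"][206:246,298:338,::-1]; b=get_image("top")["color"][190:230,297:337,::-1]
    z=[cv2.resize(np.clip(i*1.7,0,255).astype(np.uint8),(400,400),interpolation=cv2.INTER_CUBIC) for i in(a,b)]
    cv2.imwrite(name,np.hstack(z)); where()
E
python3 -c "
from h import *
snap('pics/d1.png')"
```

```text
t 5.1 Y 21.3 u 45.2 a 4.1 F dock [-0.5  0.2  0.2]
```

View pics/d1.png

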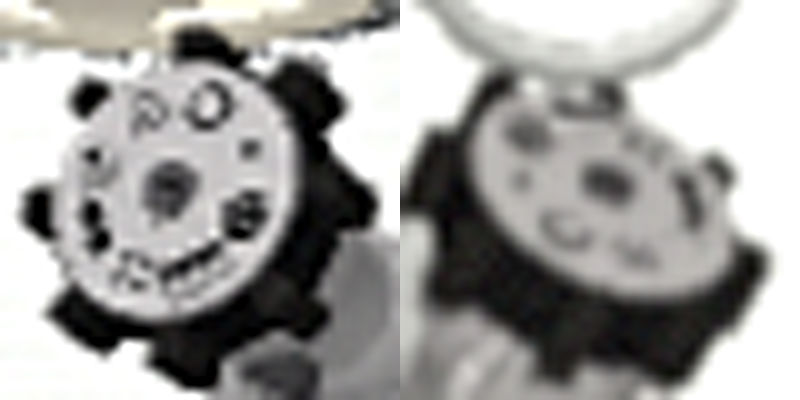

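Exactly one click: the slot has moved to (190,270) and the ring is now on top at (208,103). I'll repeat the same stroke.

play_rows([
  [-0.006,0.003,0,0,0,0,0.085],
  [0,0.007,0,0,0,0,0.085],
  [0,0.007,0,0,0,0,0.085],
  [0,0.001,0,0,0,0,0.085],
  [0,0,0,0,0,0,0.085],
])

```text
clock: 5.6
position: [560.5, 40.2, 230.3]
ee_rot: [0.175, -0.339, 0.82, -0.427]
contact_force: [-0.6, -0.6, 0.1]
gripper_width: 85.1
```

```bash
python3 -c "
from h import *
where()"
```

```text
t 5.6 Y 27.0 u 25.2 a 3.9 F dock [-0.2 -0.9  0.1]
```

play_rows([
  [0.004,0,0,0,0,0,0.085],
  [0.004,0,0,0,0,0,0.085],
  [0.004,0,0,0,0,0,0.085],
  [0.004,-0.001,0,0,0,0,0.085],
  [0.004,-0.001,0,0,0,0,0.085],
  [0.004,-0.001,0,0,0,0,0.085],
  [0.003,-0.001,0,0,0,0,0.085],
  [0.002,0,0,0,0,0,0.085],
])

```text
clock: 6.4
position: [540.2, 17.5, 234.3]
ee_rot: [0.174, -0.339, 0.819, -0.429]
contact_force: [-0.3, -0.4, 0.3]
gripper_width: 84.9
```

```bash
python3 -c "
from h import *
where()"
```

```text
t 6.4 Y -3.3 u 30.8 a 4.1 F dock [-0.  -0.5  0.3]
```

play_rows([
  [0,-0.007,0,0,0,0,0.085],
  [0,-0.007,0,0,0,0,0.085],
  [-0.01,-0.002,0,0,0,0,0.085],
  [-0.011,0,0,0,0,0,0.085],
  [-0.01,0,0,0,0,0,0.085],
  [0,0,0,0,0,0,0.085],
])

```text
clock: 7.0
position: [548.8, 49.0, 245.6]
ee_rot: [0.174, -0.339, 0.82, -0.427]
contact_force: [-0.2, 0.8, 0.2]
gripper_width: 85.0
```

```bash
python3 -c "
from h import *
snap('pics/d2.png')"
```

```text
t 7.1 Y 26.1 u 46.1 a 4.1 F dock [-0.8  0.2 -0.2]
```

View pics/d2.png

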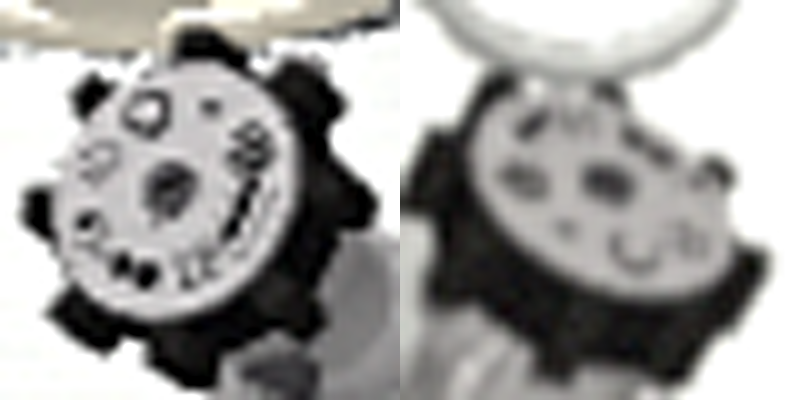

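The second click is in: the slot is now on the right at (243,208) and the single pin hole is on top. Third stroke.

play_rows([
  [-0.001,0.005,0,0,0,0,0.085],
  [0,0.007,0,0,0,0,0.085],
  [0,0.007,0,0,0,0,0.085],
  [0,0,0,0,0,0,0.085],
])

```text
clock: 7.5
position: [559.4, 39.8, 229.9]
ee_rot: [0.175, -0.339, 0.821, -0.426]
contact_force: [-0.5, 0.5, -0.7]
gripper_width: 84.5
```

```bash
python3 -c "
from h import *
where()"
```

```text
t 7.5 Y 26.1 u 25.2 a 3.2 F dock [-0.7  0.1 -0.7]
```

play_rows([
  [0.004,0,0,0,0,0,0.085],
  [0.004,0,0,0,0,0,0.085],
  [0.004,0,0,0,0,0,0.085],
  [0.004,-0.001,0,0,0,0,0.085],
  [0.004,-0.001,0,0,0,0,0.085],
  [0.004,-0.001,0,0,0,0,0.085],
  [0.003,-0.001,0,0,0,0,0.085],
  [0.001,0,0,0,0,0,0.085],
])

```text
clock: 8.3
position: [539.7, 18.2, 233.9]
ee_rot: [0.174, -0.339, 0.82, -0.427]
contact_force: [-0.1, -0.2, -0.2]
gripper_width: 84.9
```

```bash
python3 -c "
from h import *
where()"
```

```text
t 8.3 Y -2.9 u 30.9 a 3.4 F dock [ 0.  -0.2 -0.2]
```

play_rows([
  [0,-0.007,0,0,0,0,0.085],
  [0,-0.007,0,0,0,0,0.085],
  [-0.01,-0.002,0,0,0,0,0.085],
  [-0.011,0,0,0,0,0,0.085],
  [-0.01,0,0,0,0,0,0.085],
  [0,0,0,0,0,0,0.085],
])

```text
clock: 8.9
position: [548.9, 50.3, 245.3]
ee_rot: [0.174, -0.339, 0.821, -0.426]
contact_force: [0.0, 0.3, -0.3]
gripper_width: 84.6
```

```bash
python3 -c "
from h import *
snap('pics/d3.png')"
```

```text
t 9.0 Y 27.2 u 46.3 a 3.5 F dock [ 0.9  0.  -0.1]
```

View pics/d3.png

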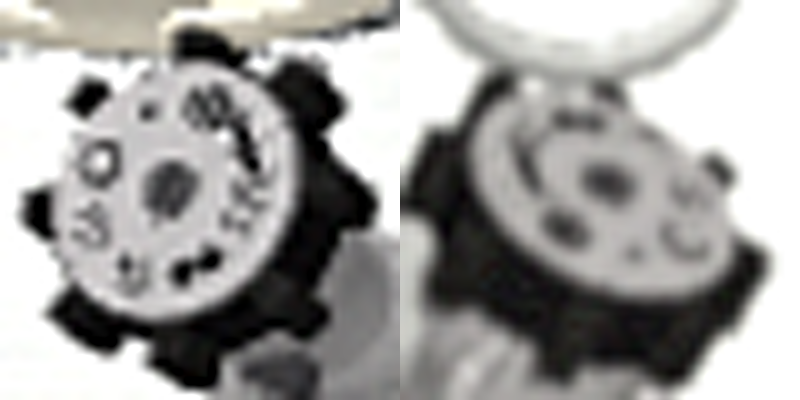

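The third click is in: the slot is at (245,145) upper right and the grid hole is on top. One more stroke.

play_rows([
  [0,0.005,0,0,0,0,0.085],
  [0,0.007,0,0,0,0,0.085],
  [0,0.007,0,0,0,0,0.085],
  [0,0,0,0,0,0,0.085],
])

```text
clock: 9.4
position: [558.7, 40.0, 229.5]
ee_rot: [0.175, -0.339, 0.821, -0.424]
contact_force: [-0.2, 0.1, -0.9]
gripper_width: 84.8
```

```bash
python3 -c "
from h import *
where()"
```

```text
t 9.4 Y 25.9 u 25.4 a 2.5 F dock [-0.2  0.  -0.9]
```

play_rows([
  [0.004,0,0,0,0,0,0.085],
  [0.004,0,0,0,0,0,0.085],
  [0.004,0,0,0,0,0,0.085],
  [0.004,-0.001,0,0,0,0,0.085],
  [0.004,-0.001,0,0,0,0,0.085],
  [0.004,-0.001,0,0,0,0,0.085],
  [0.003,-0.001,0,0,0,0,0.085],
  [0.001,0,0,0,0,0,0.085],
])

```text
clock: 10.2
position: [538.7, 18.1, 233.5]
ee_rot: [0.174, -0.34, 0.82, -0.426]
contact_force: [0.1, -0.4, -0.4]
gripper_width: 85.1
```

```bash
python3 -c "
from h import *
where()"
```

```text
t 10.2 Y -3.5 u 31.1 a 2.6 F dock [ 0.3 -0.3 -0.4]
```

Now straight out along the radius and well clear before the last look.

play_rows([
  [0,-0.007,0,0,0,0,0.085],
  [0,-0.007,0,0,0,0,0.085],
  [0,-0.01,0,0,0,0,0.085],
  [0,-0.015,0,0,0,0,0.085],
  [0,-0.015,0,0,0,0,0.085],
  [0,0,0,0,0,0,0.085],
  [0,0,0,0,0,0,0.085],
])

```text
clock: 10.9
position: [504.3, 36.8, 271.8]
ee_rot: [0.175, -0.34, 0.822, -0.422]
contact_force: [0.6, -0.3, -0.4]
gripper_width: 85.1
```

```bash
python3 - <<'E'
from h import *
from bench import get_image
snap('pics/d4.png')
i=get_image("top")["color"][:,:,::-1].copy(); cv2.imwrite("pics/top4.png",i)
E
```

```text
t 11.0 Y -8.0 u 84.9 a 2.3 F dock [ 0.5 -0.6 -0.8]
```

View pics/d4.png

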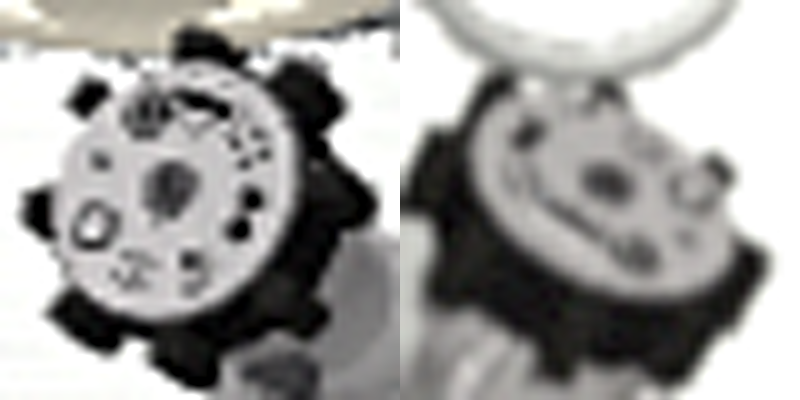

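View pics/top4.png

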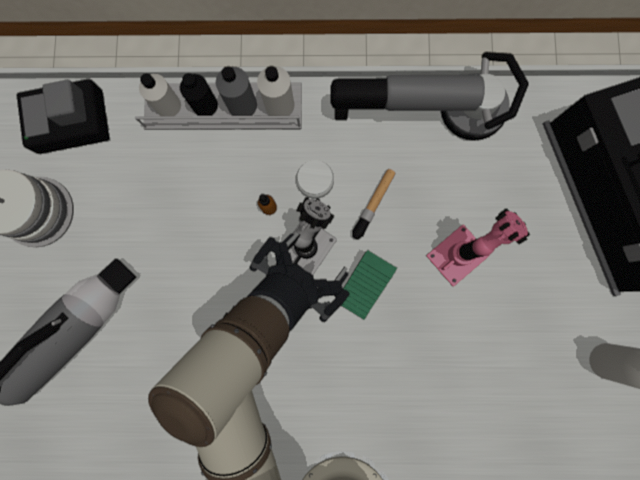

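The slot is now uppermost at (205,103), in the place the other patterns held at earlier clicks. The lugs look the same as at the start, so the dial is on a click. The wax tin, dropper, brush and wedge look unmoved, and the tool is free with no force on it.

```bash
python3 -c "
from bench import job_done
print(job_done())"
```

```text
the job is handed in; nothing more can be done
None
```

The dial is set to the flat fan: the long slot now sits at the pointer on top of the head, and the job was handed in at about 11 s of the 48 s allowed.

- **What I did:** The dial started at 0.785, four clicks short. I pushed one lug at a time with one finger of the open gripper, tilted along the dial's radius. That took four strokes of one click each, and after each stroke I drew clear and checked the picture. The dial was never gripped; the highest push I read was about 6 N, between moves.
- **Last checks:** In the last pictures the slot is in the uppermost place and the lugs look exactly as they did at the first click. The gun is in its original position, and the wax tin, dropper, brush and wedge look unmoved. The tool is about 50 mm clear of the dial, with no force on it beyond sensor noise.
- **Small disagreements:** My fit of the dock position left about 1 px (around 2 mm) of error. The arm also settled up to about 3 mm off target on the first approach, and drifted about 4.5 mm sideways while drawing back at the end. None of this affected the result.

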